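# Load a battery carrier into the test dock behind its drop catch

## Task

Pick up the grey battery carrier by its finger tab and slide it nose first along the lane of the test dock, letting the carrier's own nose lift the hinged drop catch, then push it gently on against the spring contacts until the catch falls behind its tail. Let go and leave it resting there, held by the catch. Touch nothing but the carrier (not the dock, not its catch), do not jam or ram it, and leave the other things on the bench where they are.

Things in the scene. Friction and masses are not known exactly. Their poses are not given: they have to be found in the camera images.
- carrier: Loose grey plastic plate, 100 long (x) by 76 wide (y) by 12 mm thick, 130 to 220 g, lying flat, with a dark battery set in its top (2 mm proud) and an upright finger tab. Origin: middle of the underside; +x points to the nose, the end with the brass strip, farther from the tab; z up.
- tab (a point): Point inside the carrier's finger tab, at carrier x = -15, y = 0, z = 36 mm. The tab is 10 mm thick (x) and 32 wide (y) and stands from the plate's top (z = 12) to z = 44 mm. Axes as the carrier's.
- dock: Battery test dock, fixed to the bench: a dark grey floor plate, top at z = 8 mm, x = -175 to 173, y within 64, and a tester case at x = 82 to 172, 56 mm high (knob 68). +x is the way in, +y its left, z up; origin on the bench. On it stands the lane insert (rails, catch, pins as one), bolted through slots up to 8 mm off its drawn place in x and 4 mm in y, not measured: find it by feel.
- mouth (a point): Dock x = -80, y = 0, z = 8 mm: drawn place of the lane's throat (the insert may be 8 mm off in x, 4 in y). From here in, two black rails run parallel, 78 mm apart (1 mm play each side of the carrier), 6 mm over the floor; from here back 36 mm they flare outward by 0.3 rad each, open above. Set the carrier down flat with its nose between the flares.
- home (a point): Dock x = 0, y = 0, z = 8 mm: drawn place of the underside's middle when home (same spread). From x = -44 to 50 the rails have lips 13.5 mm over the floor, 5 mm in over the carrier's edges (top 25.5 mm over the bench), so it only comes in along the floor. In the lane (carrier past dock x = -135 mm) over 20 N between it and the dock (floor, rails, pins or catch) is jamming.
- catch (a joint): Steel drop catch on the left (+y) rail, angle in rad: 0 = down, falls by its own weight (90 g). Drawn place: pivot at x = -2, y = 53, z = 13; arm at y = 50 to 56 (thumb tab to 69), up to z = 25; tongue over the lane at y = 18 to 36, x = -56 to -50, with a 27 deg ramp up to x = -84. The nose lifts it to 0.2; it rides on the carrier's top and falls once the tail is about 1 mm past x = -50.
- pins (a joint): Row of brass spring pins at the lane's end, drawn y = -6 to 30 mm; value in m: 0 = free, grows as the nose pushes them in (+x). Free, their tips are 97 mm past the tongue's inner face; they yield from about 2 N, 0.7 N more per mm; a carrier held by the catch keeps them about 3 mm in; they bottom hard at 5.5 mm, 2.5 mm beyond that. Let go, they spring the carrier back on to the tongue.
- phone: Loose dark phone lying flat, 148 x 71 x 8 mm; a bystander. Origin: middle of the underside; x along its length.
- open_phone: Loose opened phone lying flat, 148 x 71 x 11 mm; a bystander. Origin: middle of the underside; x along its length.
- screwdriver: Small screwdriver lying on the bench, 150 mm long along its x; a bystander. Under 30 mm high.
- tape: Roll of tape lying flat, 58 mm across, 20 mm high; a bystander. Origin: centre of the underside.
- jar: Small white flux jar, 36 mm across, 32 mm high; a bystander.
- spray: Clear upright bottle, 48 mm across, 130 mm high; a bystander to keep clear of.
There are look-alikes about, which are no part of the job. Of the things shaped like the carrier, the grey one is meant.

How it is judged:
By the outcome, as a careful person would: the job done as asked, in the order asked, and still so for the second after the job is handed in, with the robot touching nothing.
It also fails if it takes over 64 s, if anything falls off the work surface, if the arm or the gripper's body presses on something with over 40 N, if the wrist force passes 120 N, or if a joint passes its speed limit or range.

## Robot

A 6-joint arm with a two-finger parallel gripper is mounted at the origin on the work surface. World frame = base frame: x ahead of the robot, y to its left, z up, the work surface at z = 0. Lengths are in m, angles in rad, forces in N, time in s.
With the tool pointing down it reaches from about 0.225 to 0.875 m from the base axis. Payload 3.4 kg.
Tool frame: the origin (TCP) lies at the very end of the fingers, on their centre line; the grasp point (between the pads) lies behind it (manip.grasp_offset is the z of the grasp point in the tool frame, in m); z points along the fingers, y is the line along which they close (so a half turn about z gives the same grasp; the last joint's range is limited). The gripper opens to 85 mm and grips with 20 to 120 N. Pads are 22 mm wide; open, the fingers measure 114 mm over their backs; the gripper's body (76 mm by 85 mm) begins 54 mm behind the grasp point. The pads swing forward as they close: fully open they stand 13 mm farther back than shut.
Start: joints at [-1.427, 0.276, 1.505, -0, 1.361, -0.121], TCP at [0.15, -0.555, 0.231] pointing down, gripper open.
Joint ranges: [-2.89, 2.89], [-0.75, 2.08], [0.22, 2.7], [-1.18, 4.32], [0.11, 2.71], [-2.7, 2.7]. Speed limits (rad/s): [2.57, 2.57, 3.14, 3.14, 3.14, 3.14].

## Interface

Orientations are given as a unit quaternion [w, x, y, z].
In Python, from rig import manip gives the robot as it stands.
- The arm moves only by the shell command python3 -m pendant 'ROWS' [FORCE]. ROWS is JSON, a list of rows, each an object of numbers: "dx", "dy", "dz": the shift along the tool's x, y, z in m; "rx", "ry", "rz": the turn, a rotation vector about the tool's x, y, z in degrees; "hand": the finger opening in m, from 0 to 0.0854. In form: [{"dx": .., "dy": .., "dz": .., "rx": .., "ry": .., "rz": .., "hand": ..}, ...]. A call has 1 to 12 rows; each row shifts and turns the commanded pose from where the row before left it, along the tool's axes as they then stand; what a row does not reach is not made up. A row lasts 1/12 s, in which the tool goes at most 41.7 mm and 7.16 degrees, less where a joint would pass 70% of its speed; a pose out of reach is approached as far as the arm can. A call is refused whole if a number of a shift passes 0.0417 or a number of a turn 7.16, either way. A call with a gripper value outside its range is refused whole. The fingers move at their own pace and stop on an object; FORCE is the grip in N (left out, the last holds). Time passes only in rows, so rows that do not move let the fingers close. It gives the time, the measured TCP pose, the force, the opening and the grip force at its end, in the units of the state.
- manip.get_state(): the state, without advancing time (a new reading comes with each control period).
- manip.get_image(name): name is "scene" or "top" or "wrist"; returns a dict with "frame" (400x640x3 uint8, red, green, blue), "fx", "fy", "cx", "cy" (pixels), "position" and "attitude" of the camera in the world; the wrist camera has in their place "mount" (4x4, takes a point from camera to tool coordinates, whose origin is the TCP and whose axes are the flange's). Camera axes: x right, y up, looking along -z (the intrinsics and any distortion apply to the point x, -y, -z); pixel columns grow to the right and rows downward; lengths in m; the calibration is good to about 2 mm. A picture is of the moment at which its call begins: read the wrist's pose just before it. There is no depth.
- manip.sign_off(): hands the job in; it is judged then, once.
The state is a dict: "clock": time; "qpos": joint angles; "qd": joint speeds; "effort": joint torques, N m; "position": TCP position; "ee_rot": TCP orientation; "contact_force": force on the tool from outside, world axes, zero at the start; "moment": the same for the moment, N m; "width": finger opening in m; "gripper_force": force on a finger pad.
Only numpy, scipy, OpenCV 4.12 (cv2) and the standard library are available. Lean on these libraries where they do the work, as an engineer would, in place of code of your own. Each camera call takes 0.05 s, during which the arm holds its last target. There are 200 camera calls.

## Working session

There is one attempt and no reset: what is moved stays moved. The work goes in short steps, Python scripts to look and compute and a shell command to move; the robot and the scene stay as the last step left them, time stands still between calls to the robot, and variables do not carry over. Pictures are saved under pics/ and viewed, at most 10 in all, crops included, and the job is handed in when it is done.

```bash
mkdir -p pics; python3 - <<'E'
from rig import manip
import cv2
s=manip.get_state();print(s, manip.grasp_offset)
for n in("top","scene"):
    d=manip.get_image(n);print(n,{k:v for k,v in d.items() if k!="frame"})
    cv2.imwrite(f"pics/{n}0.png",d["frame"][:,:,::-1])
E
```

```text
{'clock': 0.0, 'qpos': array([-1.42698376e+00,  2.76608682e-01,  1.50616436e+00,  3.62463162e-05,
        1.36070428e+00, -1.20984880e-01]), 'qd': array([-0.00072402, -0.00121031,  0.00185752, -0.0007828 ,  0.00071017,
        0.00098574]), 'effort': array([ 1.19675416e-03, -4.16770864e+01, -2.45806879e+01, -2.75574548e-04,
        1.08963999e-02, -9.59685664e-09]), 'position': array([ 0.15042274, -0.55441275,  0.23041947]), 'ee_rot': array([-9.42478292e-04,  9.91248146e-01,  1.32008427e-01,  6.96447985e-06]), 'contact_force': array([ 0.1479045 , -0.28501776,  0.14193717]), 'moment': array([0.01534573, 0.00569816, 0.00250602]), 'gripper_force': 0.0, 'width': 0.08544933866909674} -0.0187
top {'fx': 388.5282155700879, 'fy': 388.5282155700879, 'cx': 308.3170097318322, 'cy': 193.7119128319653, 'position': array([ 0.38204635, -0.0141742 ,  0.99520528]), 'attitude': array([-0.69779258, -0.06790294,  0.06052894,  0.7105005 ])}
scene {'fx': 447.57877748028415, 'fy': 447.57877748028415, 'cx': 319.3103022008237, 'cy': 202.5549490315214, 'position': array([ 0.91287833, -0.6968617 ,  0.96493799]), 'attitude': array([0.91434217, 0.33009079, 0.07758059, 0.22135881])}
```

View pics/top0.png

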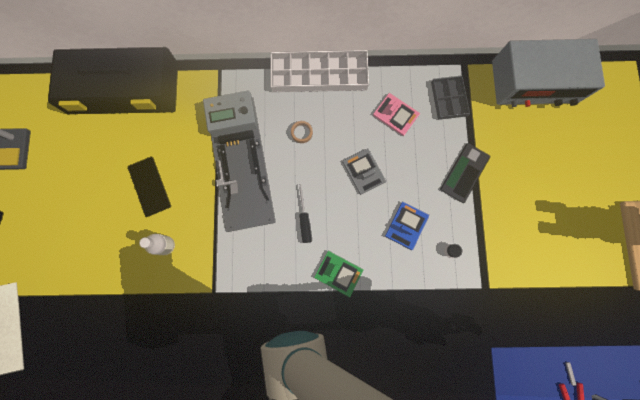

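View pics/scene0.png

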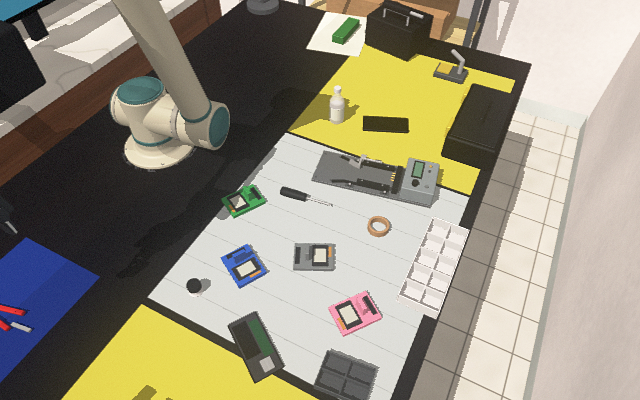

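Look-alikes in the top view: grey (364,171), pink (396,114), blue (407,226), green (337,273). The grey plate fits the description. The dock runs from about (248,228) up to its case at (232,113). I'll enlarge both to confirm.

```bash
cat > h.py <<'E'
import numpy as np,cv2
from scipy.spatial.transform import Rotation as R
def rot(q): return R.from_quat(np.r_[q[1:],q[0]]).as_matrix()
def ray(d,u,v):
    c=np.array([(u-d["cx"])/d["fx"],-(v-d["cy"])/d["fy"],-1.]); return d["position"],rot(d["attitude"])@c
def pt(d,u,v,z):
    p,r=ray(d,u,v); return p+r*(z-p[2])/r[2]
def proj(d,P):
    c=(np.atleast_2d(P)-d["position"])@rot(d["attitude"])
    return np.c_[d["cx"]+d["fx"]*c[:,0]/-c[:,2], d["cy"]-d["fy"]*c[:,1]/-c[:,2]]
def wristcam(d,s):
    T=np.eye(4);T[:3,:3]=rot(s["ee_rot"]);T[:3,3]=s["position"];W=T@np.array(d["mount"])
    q=R.from_matrix(W[:3,:3]).as_quat(); return dict(d,position=W[:3,3],attitude=np.r_[q[3],q[:3]])
E
python3 - <<'E'
import cv2,numpy as np
a=cv2.imread("pics/top0.png")
c=cv2.resize(a[140:200,335:395],None,fx=8,fy=8,interpolation=cv2.INTER_CUBIC)
d=cv2.resize(a[85:235,195:285],None,fx=3.2,fy=3.2,interpolation=cv2.INTER_CUBIC)
cv2.imwrite("pics/crop1.png",np.hstack([c,d[:480]]))
E
```

```text
(no output)
```

View pics/crop1.png

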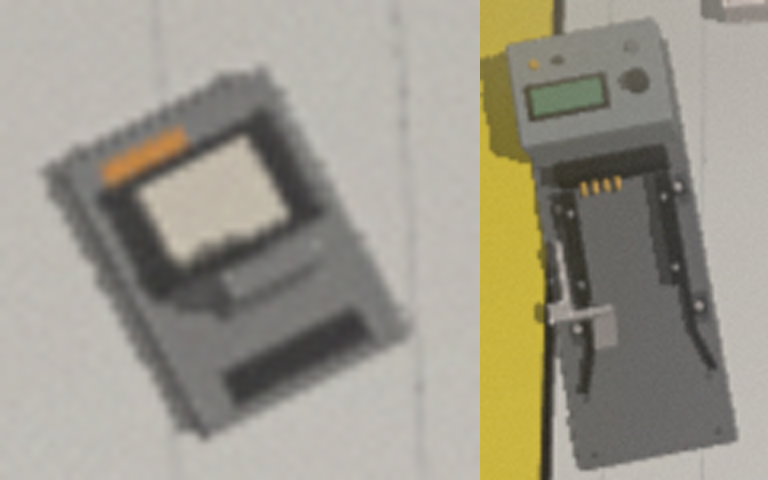

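Left crop: the grey carrier has its brass nose strip at the upper left, the tab as the bright bar at (270,275) and its tail at the lower right. Right crop: the dock, with floor tail corners at (580,468) and (737,438), the catch tongue at (600,325) and the flares opening downward.

```bash
python3 - <<'E'
from h import *
from rig import manip
d=manip.get_image("top")
f=lambda u,v,z:pt(d,335+u/8-.5,140+v/8-.5,z)
g=lambda u,v,z:pt(d,195+(u-480)/3.2-.5,85+v/3.2-.5,z)
C=[f(45,170,.012),f(265,72,.012),f(408,335,.012),f(205,435,.006)]
print(np.round(C,4),np.linalg.norm(C[0]-C[1]),np.linalg.norm(C[2]-C[1]))
c=np.mean(C,0);n=(C[0]+C[1]-C[2]-C[3]);print("carrier",c,np.degrees(np.arctan2(n[1],n[0])), 'tab',f(270,270,.044))
a,b=g(580,468,.008),g(737,438,.008)
p,q=g(508,45,.056),g(655,18,.056); r=g(530,150,.056)
print(a,b,np.linalg.norm(a-b),p,q,np.linalg.norm(p-q))
x=(p+q-a-b);th=np.arctan2(x[1],x[0]);ca=np.array([np.cos(th),np.sin(th)])
print("th",np.degrees(th),"len",np.linalg.norm(x[:2])/2,"org", (a+b)[:2]/2+.175*ca,(p+q)[:2]/2-.172*ca)
E
```

```text
[[ 0.6489 -0.09    0.012 ]
 [ 0.6806 -0.1631  0.012 ]
 [ 0.5915 -0.2052  0.012 ]
 [ 0.5611 -0.1392  0.006 ]] 0.07972951252883417 0.09854145220398149
carrier [ 0.62052167 -0.14938459  0.0105    ] 27.332546688658876 tab [ 0.60638638 -0.15694791  0.044     ]
[0.47187624 0.20640016 0.008     ] [0.493545   0.08135401 0.008     ] 0.12690971037656715 [0.80990347 0.26128918 0.056     ] [0.83052239 0.1426755  0.056     ] 0.12039246171062269
th 9.768425707615405 len 0.34246756081833857 org [0.65517339 0.17356871] [0.65070666 0.17279971]
```

```bash
R='{"rz":-7.1}'; python3 -m pendant '[{"rz":-7.1},{"rz":-7.1},{"rz":-7.1},{"rz":-7.1},{"rz":-7.1},{"rz":-7.1},{"rz":-7.1},{"rz":-7.1},{"rz":-7.1},{"rz":-7.1},{"rz":-7.1},{"rz":-7.1}]'
python3 -m pendant '[{"dx":0.026,"dy":0.023,"dz":-0.005},{"dx":0.026,"dy":0.023,"dz":-0.005},{"dx":0.026,"dy":0.023,"dz":-0.005},{"dx":0.026,"dy":0.023,"dz":-0.005},{"dx":0.026,"dy":0.023,"dz":-0.005},{"dx":0.026,"dy":0.023,"dz":-0.005},{"dx":0.026,"dy":0.023,"dz":-0.005},{"dx":0.026,"dy":0.023,"dz":-0.005},{"dx":0.026,"dy":0.023,"dz":-0.005},{"dx":0.026,"dy":0.023,"dz":-0.005},{"dx":0.026,"dy":0.023,"dz":-0.005},{"dx":0.026,"dy":0.023,"dz":-0.005}]'
python3 -m pendant '[{"dx":0.026,"dy":0.023,"dz":-0.004},{"dx":0.026,"dy":0.023,"dz":-0.004},{"dx":0.026,"dy":0.023,"dz":-0.004},{"dx":0.026,"dy":0.023,"dz":-0.004},{"dx":0.026,"dy":0.023,"dz":-0.004},{"dx":0.026,"dy":0.023,"dz":-0.004},{"dx":0.026,"dy":0.023,"dz":-0.004},{"dx":0.026,"dy":0.023,"dz":-0.004},{"dx":0.026,"dy":0.023,"dz":-0.004},{"dx":0.026,"dy":0.023,"dz":-0.004},{},{}]'
python3 - <<'E'
from h import *
from rig import manip
import pickle
s=manip.get_state();d=manip.get_image("wrist");print(s["position"],s["ee_rot"],s["qpos"],d["mount"],d["fx"],[k for k in d])
pickle.dump((wristcam(d,s)),open("dock.pkl","wb"))
cv2.imwrite("pics/w1.png",d["frame"][:,:,::-1])
E
```

```text
[ 0.15042363 -0.55454632  0.23063164] [-7.13417445e-04  9.91249367e-01  1.32000692e-01 -4.41868597e-06] [-1.42699788e+00  2.76438226e-01  1.50587583e+00  7.61233704e-06
  1.36070544e+00 -1.20977343e-01] [[ 8.27580612e-04  9.60262958e-01  2.79095623e-01  7.18947451e-02]
 [ 9.99999446e-01 -6.13111790e-04 -8.55733993e-04 -9.02729594e-04]
 [-6.50612838e-04  2.79096177e-01 -9.60262933e-01 -1.42908675e-01]
 [ 0.00000000e+00  0.00000000e+00  0.00000000e+00  1.00000000e+00]] 346.40260032240894 ['frame', 'fx', 'fy', 'cx', 'cy', 'mount']invalid input
invalid input
invalid input
```

View pics/w1.png

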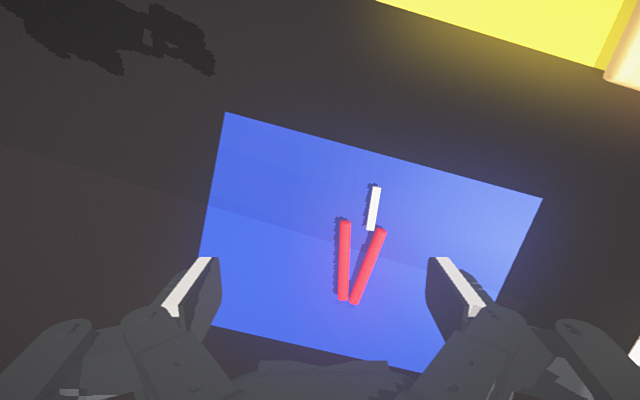

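The wrist picture shows only the blue mat below the start pose, because the rows were refused. I'll try one row with every key filled in.

```bash
python3 -m pendant '[{"dx":0,"dy":0,"dz":0,"rx":0,"ry":0,"rz":-7.1,"hand":0.0854}]'; python3 -m pendant '[{"rz":-7.1,"hand":0.0854}]';python3 -m pendant '[{"dx":0,"dy":0,"dz":0,"rx":0,"ry":0,"rz":-7.1}]'
```

```text
clock: 0.28
position: [0.1504, -0.5548, 0.231]
ee_rot: [-0.0, 0.981, 0.194, 0.0]
contact_force: [0.1, -0.2, -0.3]
width: 0.0856
gripper_force: 0.0invalid input
invalid input
```

All keys are required, so I'll write full rows from here.

```bash
python3 -m pendant '[{"dx":0,"dy":0,"dz":0,"rx":0,"ry":0,"rz":-7.1,"hand":0.0854},{"dx":0,"dy":0,"dz":0,"rx":0,"ry":0,"rz":-7.1,"hand":0.0854},{"dx":0,"dy":0,"dz":0,"rx":0,"ry":0,"rz":-7.1,"hand":0.0854},{"dx":0,"dy":0,"dz":0,"rx":0,"ry":0,"rz":-7.1,"hand":0.0854},{"dx":0,"dy":0,"dz":0,"rx":0,"ry":0,"rz":-7.1,"hand":0.0854},{"dx":0,"dy":0,"dz":0,"rx":0,"ry":0,"rz":-7.1,"hand":0.0854},{"dx":0,"dy":0,"dz":0,"rx":0,"ry":0,"rz":-7.1,"hand":0.0854},{"dx":0,"dy":0,"dz":0,"rx":0,"ry":0,"rz":-7.1,"hand":0.0854},{"dx":0,"dy":0,"dz":0,"rx":0,"ry":0,"rz":-7.1,"hand":0.0854},{"dx":0,"dy":0,"dz":0,"rx":0,"ry":0,"rz":-7.1,"hand":0.0854},{"dx":0,"dy":0,"dz":0,"rx":0,"ry":0,"rz":-7.1,"hand":0.0854}]'
echo; python3 -m pendant '[{"dx":0.026,"dy":0.023,"dz":-0.005,"rx":0,"ry":0,"rz":0,"hand":0.0854},{"dx":0.026,"dy":0.023,"dz":-0.005,"rx":0,"ry":0,"rz":0,"hand":0.0854},{"dx":0.026,"dy":0.023,"dz":-0.005,"rx":0,"ry":0,"rz":0,"hand":0.0854},{"dx":0.026,"dy":0.023,"dz":-0.005,"rx":0,"ry":0,"rz":0,"hand":0.0854},{"dx":0.026,"dy":0.023,"dz":-0.005,"rx":0,"ry":0,"rz":0,"hand":0.0854},{"dx":0.026,"dy":0.023,"dz":-0.005,"rx":0,"ry":0,"rz":0,"hand":0.0854},{"dx":0.026,"dy":0.023,"dz":-0.005,"rx":0,"ry":0,"rz":0,"hand":0.0854},{"dx":0.026,"dy":0.023,"dz":-0.005,"rx":0,"ry":0,"rz":0,"hand":0.0854},{"dx":0.026,"dy":0.023,"dz":-0.005,"rx":0,"ry":0,"rz":0,"hand":0.0854},{"dx":0.026,"dy":0.023,"dz":-0.005,"rx":0,"ry":0,"rz":0,"hand":0.0854},{"dx":0.026,"dy":0.023,"dz":-0.005,"rx":0,"ry":0,"rz":0,"hand":0.0854},{"dx":0.026,"dy":0.023,"dz":-0.005,"rx":0,"ry":0,"rz":0,"hand":0.0854}]'
echo; python3 -m pendant '[{"dx":0.023,"dy":0.023,"dz":-0.005,"rx":0,"ry":0,"rz":0,"hand":0.0854},{"dx":0.023,"dy":0.023,"dz":-0.005,"rx":0,"ry":0,"rz":0,"hand":0.0854},{"dx":0.023,"dy":0.023,"dz":-0.005,"rx":0,"ry":0,"rz":0,"hand":0.0854},{"dx":0.023,"dy":0.023,"dz":-0.005,"rx":0,"ry":0,"rz":0,"hand":0.0854},{"dx":0.023,"dy":0.023,"dz":-0.005,"rx":0,"ry":0,"rz":0,"hand":0.0854},{"dx":0.023,"dy":0.023,"dz":-0.005,"rx":0,"ry":0,"rz":0,"hand":0.0854},{"dx":0.023,"dy":0.023,"dz":-0.005,"rx":0,"ry":0,"rz":0,"hand":0.0854},{"dx":0.023,"dy":0.023,"dz":-0.005,"rx":0,"ry":0,"rz":0,"hand":0.0854},{"dx":0,"dy":0,"dz":0,"rx":0,"ry":0,"rz":0,"hand":0.0854},{"dx":0,"dy":0,"dz":0,"rx":0,"ry":0,"rz":0,"hand":0.0854}]'
cat > shot.py <<'E'
from h import *
from rig import manip
import pickle,sys
n=sys.argv[1]
s=manip.get_state();d=manip.get_image("wrist");print(s["position"],s["ee_rot"],s["qpos"])
pickle.dump((wristcam(d,s)),open(n+".pkl","wb"))
cv2.imwrite(f"pics/{n}.png",d["frame"][:,:,::-1])
E
python3 shot.py dock
```

```text
clock: 1.2
position: [0.1505, -0.5548, 0.2311]
ee_rot: [-0.0, 0.638, 0.77, 0.0]
contact_force: [0.8, -0.4, -0.7]
width: 0.0856
gripper_force: 0.0

clock: 2.2
position: [0.3662, -0.1967, 0.2916]
ee_rot: [0.0, 0.64, 0.768, -0.0]
contact_force: [0.9, -0.2, 0.7]
width: 0.0855
gripper_force: 0.0

clock: 3.03
position: [0.5141, 0.0169, 0.3309]
ee_rot: [-0.0, 0.639, 0.769, -0.0]
contact_force: [-0.3, -0.1, -0.3]
width: 0.085
gripper_force: 0.0
[0.51412214 0.01687061 0.33087532] [-2.26135254e-04  6.39146038e-01  7.69085270e-01 -3.70539946e-04] [-1.02265017e-01  1.42685351e-01  1.43839092e+00 -3.63299229e-04
  1.56130491e+00 -2.86282810e-01]
```

View pics/dock.png

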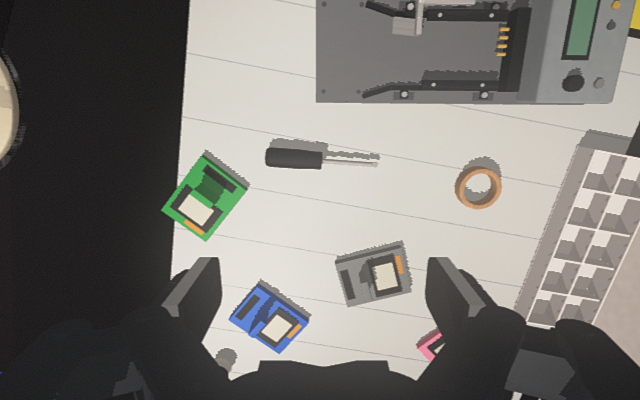

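The dock's floor edge and right rail are in view at the top, but its left side is cut off at row 0. The grey carrier is at (375,273). I'll shift 100 mm toward the dock and look again.

```bash
python3 -m pendant '[{"dx":0.033,"dy":0.01,"dz":0,"rx":0,"ry":0,"rz":0,"hand":0.0854},{"dx":0.033,"dy":0.01,"dz":0,"rx":0,"ry":0,"rz":0,"hand":0.0854},{"dx":0.034,"dy":0.01,"dz":0,"rx":0,"ry":0,"rz":0,"hand":0.0854},{"dx":0,"dy":0,"dz":0,"rx":0,"ry":0,"rz":0,"hand":0.0854},{"dx":0,"dy":0,"dz":0,"rx":0,"ry":0,"rz":0,"hand":0.0854},{"dx":0,"dy":0,"dz":0,"rx":0,"ry":0,"rz":0,"hand":0.0854}]'
python3 shot.py dock2; python3 - <<'E'
import cv2
a=cv2.imread("pics/dock2.png")
cv2.imwrite("pics/dock2c.png",cv2.resize(a[20:260,250:640],None,fx=2,fy=2,interpolation=cv2.INTER_CUBIC))
E
```

```text
clock: 3.58
position: [0.5246, 0.1181, 0.3311]
ee_rot: [0.0, 0.641, 0.768, -0.001]
contact_force: [-0.2, 0.1, 0.1]
width: 0.0852
gripper_force: 0.0
[0.52457441 0.11805829 0.33107896] [ 1.66796871e-04  6.40667530e-01  7.67817967e-01 -8.10507912e-04] [ 9.28796468e-02  1.79703070e-01  1.39199894e+00 -1.37951837e-03
  1.57080492e+00 -8.71808173e-02]
```

View pics/dock2c.png

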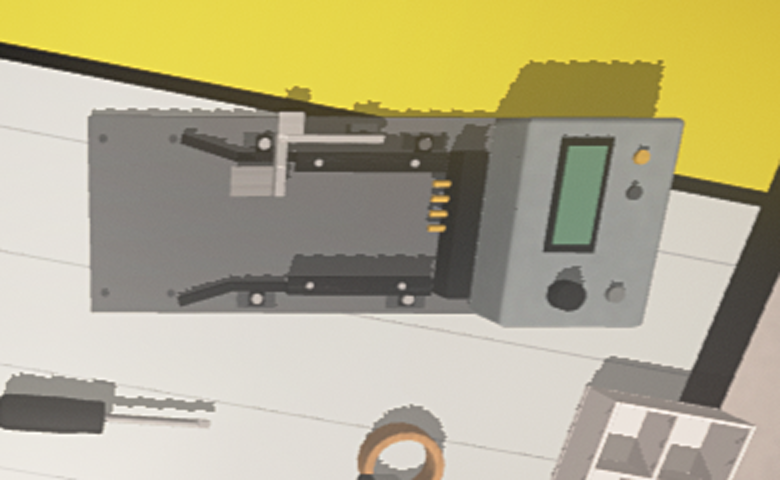

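The dock is fully in view. In crop pixels: floor tail corners (89,115) and (92,311), flares at (183,138)→(238,157) and (180,300)→(235,284), tongue at (231–285,165–195), pin tips near u=430. Now to measure the insert in the dock frame.

```bash
python3 - <<'E'
from h import *
import pickle
d=pickle.load(open("dock2.pkl","rb"))
g=lambda u,v,z:pt(d,250+u/2-.25,20+v/2-.25,z*1e-3)
a,b=g(90,115,8),g(92,311.5,8)
p,q=g(683,119,56),g(641,326,56); r,t=g(527,118,56),g(501,325,56)
print("floor",a,b,np.linalg.norm(a-b),"case W",np.linalg.norm(p-q),np.linalg.norm(r-t),"case L",np.linalg.norm(p-r),np.linalg.norm(q-t))
print("yaws",[np.degrees(np.arctan2(*(v[1::-1]))) for v in (p-r,q-t)],[np.degrees(np.arctan2(v[1],v[0]))-90 for v in (a-b,p-q,r-t)])
th=np.radians(9.8)
for th in (np.radians(9.3),np.radians(9.8),np.radians(10.3)):
    M=np.array([[np.cos(th),np.sin(th)],[-np.sin(th),np.cos(th)]])
    o=(a+b)[:2]/2+M.T@[.175,0]
    L=lambda u,v,z:np.round((M@(g(u,v,z)[:2]-o))*1e3,1)
    print(np.degrees(th),"org",o)
    print("case",L(683,119,56),L(641,326,56),L(527,118,56),L(501,325,56))
    print("floor",L(90,115,8),L(92,311.5,8))
    print("flareL",L(183,138,14),L(238,162,14),"flareR",L(181,301,14),L(235,281,14))
    print("lipL",L(310,170,25),L(425,170,25),"lipR",L(300,276,25),L(430,276,25))
    print("pins",L(428,229,14),L(430,214,14),L(432,199,14),L(434,184,14))
    print("tongue inner right corner",L(285,195,22),"ramp",L(231,194,24),L(232,167,24))
E
```

```text
floor [0.47241815 0.20746287 0.008     ] [0.49380525 0.08179847 0.008     ] 0.1274713689813612 case W 0.12133951835985396 0.12127424918972846 case L 0.08906528174151625 0.08685403800750913
yaws [np.float64(10.016635496644165), np.float64(9.946336304792847)] [np.float64(9.658747538118988), np.float64(10.563685310837926), np.float64(11.60890498022971)]
9.3 org [0.65581145 0.17291134]
case [166.6  65.3] [169.3 -56. ] [77.5 64.2] [ 82.4 -56.9]
floor [-175.4   63.7] [-174.6  -63.7]
flareL [-116.2   50.8] [-80.6  36.8] flareR [-114.  -54.] [-78.3 -39.8]
lipL [-36.7  32.9] [35.1 34.3] lipR [-37.6 -33.8] [ 47.2 -32.2]
pins [46.3 -3.1] [46.3  6.6] [46.3 16.1] [46.3 25.6]
tongue inner right corner [-50.6  17.3] ramp [-85.2  17.4] [-85.4  33.8]
9.8 org [0.65555808 0.17441733]
case [167.1  62.4] [168.8 -59. ] [78.1 62. ] [ 81.9 -59.2]
floor [-174.8   63.7] [-175.2  -63.7]
flareL [-115.7   50.3] [-80.3  36. ] flareR [-114.5  -54.6] [-78.7 -40.6]
lipL [-36.4  31.7] [35.4 32.4] lipR [-37.9 -35. ] [ 46.9 -34.2]
pins [46.3 -5. ] [46.4  4.7] [46.5 14.2] [46.6 23.6]
tongue inner right corner [-50.5  16.2] ramp [-85.1  16.6] [-85.2  33. ]
10.3 org [0.65529158 0.17592105]
case [167.7  59.4] [168.2 -62. ] [78.6 59.8] [ 81.4 -61.4]
floor [-174.3   63.7] [-175.7  -63.7]
flareL [-115.3   49.7] [-80.   35.2] flareR [-115.   -55.1] [-79.  -41.4]
lipL [-36.2  30.5] [35.7 30.6] lipR [-38.2 -36.2] [ 46.6 -36.1]
pins [46.2 -6.9] [46.4  2.7] [46.6 12.3] [46.8 21.7]
tongue inner right corner [-50.3  15.1] ramp [-84.9  15.8] [-84.9  32.2]
```

Lane heading ≈10.05°. The insert sits about -2.5 mm in y and -0.5 mm in x, so home is near (0.6554, 0.1727). Now I'll hover beside the grey carrier for a close measurement.

```bash
python3 -m pendant '[{"dx":0,"dy":0,"dz":0,"rx":0,"ry":0,"rz":-7.1,"hand":0.0854},{"dx":0,"dy":0,"dz":0,"rx":0,"ry":0,"rz":-7.1,"hand":0.0854},{"dx":0,"dy":0,"dz":0,"rx":0,"ry":0,"rz":0,"hand":0.0854}]'
python3 -m pendant '[{"dx":-0.0336,"dy":-0.003,"dz":0.011,"rx":0,"ry":0,"rz":0,"hand":0.0854},{"dx":-0.0336,"dy":-0.003,"dz":0.011,"rx":0,"ry":0,"rz":0,"hand":0.0854},{"dx":-0.0336,"dy":-0.003,"dz":0.011,"rx":0,"ry":0,"rz":0,"hand":0.0854},{"dx":-0.0336,"dy":-0.003,"dz":0.011,"rx":0,"ry":0,"rz":0,"hand":0.0854},{"dx":-0.0336,"dy":-0.003,"dz":0.011,"rx":0,"ry":0,"rz":0,"hand":0.0854},{"dx":-0.0336,"dy":-0.003,"dz":0.011,"rx":0,"ry":0,"rz":0,"hand":0.0854},{"dx":-0.0336,"dy":-0.003,"dz":0.011,"rx":0,"ry":0,"rz":0,"hand":0.0854},{"dx":-0.0336,"dy":-0.003,"dz":0.011,"rx":0,"ry":0,"rz":0,"hand":0.0854},{"dx":-0.0336,"dy":-0.003,"dz":0.011,"rx":0,"ry":0,"rz":0,"hand":0.0854},{"dx":-0.0336,"dy":-0.003,"dz":0.011,"rx":0,"ry":0,"rz":0,"hand":0.0854},{"dx":-0.0336,"dy":-0.003,"dz":0.011,"rx":0,"ry":0,"rz":0,"hand":0.0854},{"dx":-0.0336,"dy":-0.003,"dz":0.011,"rx":0,"ry":0,"rz":0,"hand":0.0854}]'
python3 -m pendant '[{"dx":0,"dy":0,"dz":0,"rx":0,"ry":0,"rz":0,"hand":0.0854},{"dx":0,"dy":0,"dz":0,"rx":0,"ry":0,"rz":0,"hand":0.0854},{"dx":0,"dy":0,"dz":0,"rx":0,"ry":0,"rz":0,"hand":0.0854}]'
python3 shot.py car
```

```text
clock: 3.88
position: [0.525, 0.1176, 0.3314]
ee_rot: [0.0, 0.541, 0.841, -0.0]
contact_force: [-0.2, 0.5, -0.0]
width: 0.0855
gripper_force: 0.0
clock: 4.88
position: [0.6594, -0.2653, 0.1988]
ee_rot: [-0.0, 0.543, 0.84, -0.0]
contact_force: [0.1, 0.8, 1.0]
width: 0.0855
gripper_force: 0.0
clock: 5.13
position: [0.6592, -0.2629, 0.1991]
ee_rot: [-0.001, 0.542, 0.84, 0.0]
contact_force: [0.2, 0.2, 0.6]
width: 0.0856
gripper_force: 0.0
[ 0.6592402  -0.26285229  0.19910978] [-5.98724145e-04  5.41953318e-01  8.40408370e-01  1.19092794e-04] [-4.77526481e-01  4.97596559e-01  1.23273389e+00  3.55418389e-04
  1.41243159e+00 -9.02859583e-01]
```

View pics/car.png

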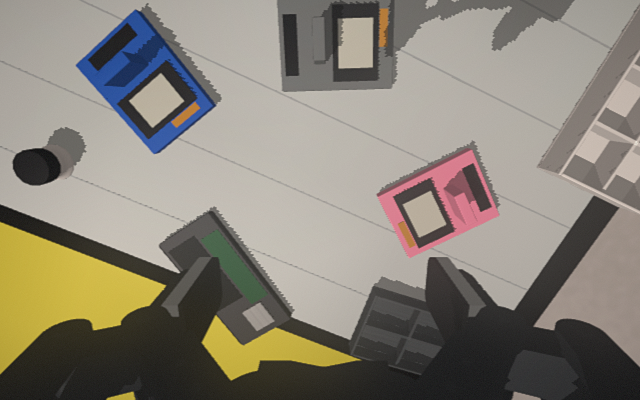

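The grey carrier is only partly visible, at the top (279–397, 0–91), and nearly aligned with the tool. I'll shift 70 mm toward it for a full view.

```bash
python3 -m pendant '[{"dx":0.035,"dy":0.003,"dz":0,"rx":0,"ry":0,"rz":0,"hand":0.0854},{"dx":0.035,"dy":0.003,"dz":0,"rx":0,"ry":0,"rz":0,"hand":0.0854},{"dx":0,"dy":0,"dz":0,"rx":0,"ry":0,"rz":0,"hand":0.0854},{"dx":0,"dy":0,"dz":0,"rx":0,"ry":0,"rz":0,"hand":0.0854},{"dx":0,"dy":0,"dz":0,"rx":0,"ry":0,"rz":0,"hand":0.0854}]'
python3 shot.py car2; python3 - <<'E'
import cv2
a=cv2.imread("pics/car2.png")
cv2.imwrite("pics/car2c.png",cv2.resize(a[40:190,240:440],None,fx=4,fy=4,interpolation=cv2.INTER_CUBIC))
E
```

```text
clock: 5.6
position: [0.6367, -0.1952, 0.2008]
ee_rot: [0.001, 0.54, 0.842, -0.0]
contact_force: [0.5, 0.5, -0.2]
width: 0.0853
gripper_force: 0.0
[ 0.63666666 -0.1952018   0.2008231 ] [ 1.33639344e-03  5.39941936e-01  8.41701205e-01 -3.57156932e-05] [-4.01621158e-01  4.27757019e-01  1.34699915e+00 -5.30586584e-04
  1.36421368e+00 -8.31571941e-01]
```

View pics/car2c.png

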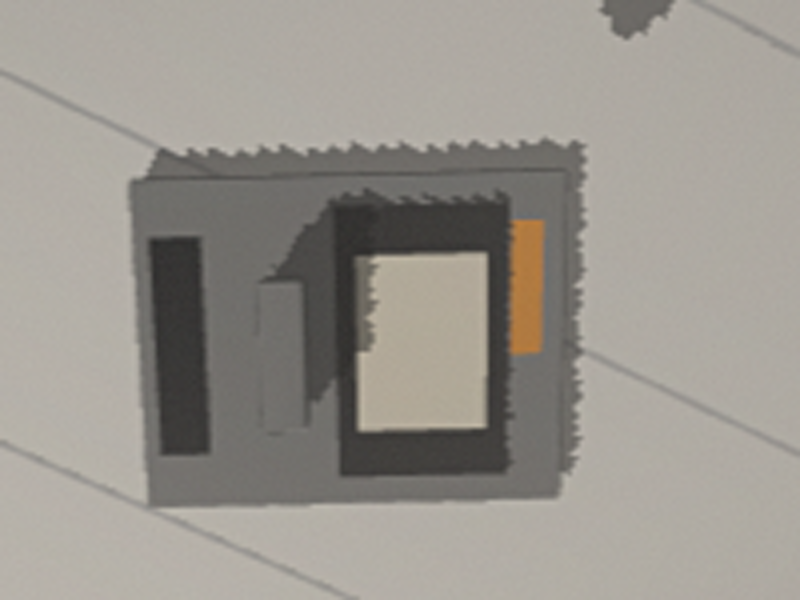

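This crop shows the grey carrier alone, with its brass strip at right (527,286) and tab at (285,355). Top-face corners: (133,180), (567,170), (562,497), (150,506).

```bash
python3 - <<'E'
from h import *
import pickle
d=pickle.load(open("car2.pkl","rb"))
g=lambda u,v,z:pt(d,240+u/4-.375,40+v/4-.375,z*1e-3)
C=[g(133,180,12),g(567,170,12),g(562,497,12),g(150,506,12)]
for i in range(4):
    e=C[(i+1)%4]-C[i];print(np.linalg.norm(e),np.degrees(np.arctan2(e[1],e[0])))
c=np.mean(C,0);print("centre",c)
T=[g(262,282,44),g(303,282,44),g(308,428,44),g(267,432,44)]
for i in range(4):
    e=T[(i+1)%4]-T[i];print(np.linalg.norm(e),np.degrees(np.arctan2(e[1],e[0])))
t=np.mean(T,0);print("tab",t)
for y in (23,24,25,26):
    y=np.radians(y);u=np.array([np.cos(y),np.sin(y)]);print(np.degrees(y),c[:2]-.015*u,(t-c)[:2]@u,(t-c)[:2]@[-u[1],u[0]])
E
```

```text
0.09855530638641136 25.944875426367762
0.07511211375185206 -63.5121806549744
0.09987316222648612 -154.06699076468922
0.0750905032476862 115.48240979542352
centre [ 0.62247376 -0.1501672   0.012     ]
0.008586815459300654 24.684013282439945
0.030521768448692057 -63.65057293872641
0.008895544785888271 -149.7714491172712
0.0313744838634638 115.81621419297157
tab [ 0.6090664  -0.15673806  0.044     ]
23.0 [ 0.60866618 -0.15602817] -0.01490897282534388 -0.0008098351846813415
24.000000000000004 [ 0.60877057 -0.15626825] -0.01492083568935962 -0.0005495143895498733
25.0 [ 0.60887914 -0.15650647] -0.014928153522283 -0.00028902620701208234
26.0 [ 0.60899184 -0.15674277] -0.014930924095031222 -2.844998429177726e-05
```

```bash
python3 -m pendant '[{"dx":0,"dy":0,"dz":0,"rx":0,"ry":0,"rz":-1.3,"hand":0.05},{"dx":0.0235,"dy":-0.004,"dz":0.02,"rx":0,"ry":0,"rz":0,"hand":0.05},{"dx":0.0235,"dy":-0.004,"dz":0.02,"rx":0,"ry":0,"rz":0,"hand":0.05},{"dx":0,"dy":0,"dz":0.03,"rx":0,"ry":0,"rz":0,"hand":0.05},{"dx":0,"dy":0,"dz":0.03,"rx":0,"ry":0,"rz":0,"hand":0.05},{"dx":0,"dy":0,"dz":0.02,"rx":0,"ry":0,"rz":0,"hand":0.05},{"dx":0,"dy":0,"dz":0,"rx":0,"ry":0,"rz":0,"hand":0.05},{"dx":0,"dy":0,"dz":0,"rx":0,"ry":0,"rz":0,"hand":0.05},{"dx":0,"dy":0,"dz":0,"rx":0,"ry":0,"rz":0,"hand":0.05},{"dx":0,"dy":0,"dz":0,"rx":0,"ry":0,"rz":0,"hand":0.05}]'; python3 -c "
from rig import manip
import numpy as np
s=manip.get_state();q=s['ee_rot'];print(s['position'],np.degrees(2*np.arctan2(q[2],q[1])))"
```

```text
clock: 6.48
position: [0.6104, -0.1582, 0.0812]
ee_rot: [0.002, 0.531, 0.847, 0.0]
contact_force: [0.1, -0.0, -0.1]
width: 0.0501
gripper_force: 0.0
[ 0.61036491 -0.15817844  0.08120481] 115.85814443621705
```

```bash
python3 -m pendant '[{"dx":0.002,"dy":-0.0006,"dz":0.02,"rx":0,"ry":0,"rz":0,"hand":0.05},{"dx":0,"dy":0,"dz":0.02,"rx":0,"ry":0,"rz":0,"hand":0.05},{"dx":0,"dy":0,"dz":0.012,"rx":0,"ry":0,"rz":0,"hand":0.05},{"dx":0,"dy":0,"dz":0.010,"rx":0,"ry":0,"rz":0,"hand":0.05},{"dx":0,"dy":0,"dz":0,"rx":0,"ry":0,"rz":0,"hand":0.05},{"dx":0,"dy":0,"dz":0,"rx":0,"ry":0,"rz":0,"hand":0.05},{"dx":0,"dy":0,"dz":0,"rx":0,"ry":0,"rz":0,"hand":0.0},{"dx":0,"dy":0,"dz":0,"rx":0,"ry":0,"rz":0,"hand":0.0},{"dx":0,"dy":0,"dz":0,"rx":0,"ry":0,"rz":0,"hand":0.0},{"dx":0,"dy":0,"dz":0,"rx":0,"ry":0,"rz":0,"hand":0.0},{"dx":0,"dy":0,"dz":0,"rx":0,"ry":0,"rz":0,"hand":0.0},{"dx":0,"dy":0,"dz":0,"rx":0,"ry":0,"rz":0,"hand":0.0}]' 30
```

```text
clock: 7.48
position: [0.608, -0.156, 0.0184]
ee_rot: [0.001, 0.531, 0.847, 0.0]
contact_force: [-0.4, 0.0, 5.8]
width: 0.0096
gripper_force: 30.5
```

```bash
python3 -m pendant '[{"dx":0,"dy":0,"dz":-0.003,"rx":0,"ry":0,"rz":0,"hand":0.0},{"dx":0,"dy":0,"dz":-0.007,"rx":0,"ry":0,"rz":0,"hand":0.0},{"dx":0,"dy":0,"dz":-0.02,"rx":0,"ry":0,"rz":0,"hand":0.0},{"dx":0,"dy":0,"dz":-0.02,"rx":0,"ry":0,"rz":0,"hand":0.0},{"dx":0,"dy":0,"dz":-0.02,"rx":0,"ry":0,"rz":0,"hand":0.0},{"dx":0,"dy":0,"dz":-0.01,"rx":0,"ry":0,"rz":0,"hand":0.0},{"dx":0,"dy":0,"dz":0,"rx":0,"ry":0,"rz":5.3,"hand":0.0},{"dx":0,"dy":0,"dz":0,"rx":0,"ry":0,"rz":5.3,"hand":0.0},{"dx":0,"dy":0,"dz":0,"rx":0,"ry":0,"rz":5.2,"hand":0.0},{"dx":0,"dy":0,"dz":0,"rx":0,"ry":0,"rz":0,"hand":0.0},{"dx":0,"dy":0,"dz":0,"rx":0,"ry":0,"rz":0,"hand":0.0}]'
python3 -m pendant '[{"dx":0.0263,"dy":-0.0046,"dz":0,"rx":0,"ry":0,"rz":0,"hand":0.0},{"dx":0.0263,"dy":-0.0046,"dz":0,"rx":0,"ry":0,"rz":0,"hand":0.0},{"dx":0.0263,"dy":-0.0046,"dz":0,"rx":0,"ry":0,"rz":0,"hand":0.0},{"dx":0.0263,"dy":-0.0046,"dz":0,"rx":0,"ry":0,"rz":0,"hand":0.0},{"dx":0.0263,"dy":-0.0046,"dz":0,"rx":0,"ry":0,"rz":0,"hand":0.0},{"dx":0.0263,"dy":-0.0046,"dz":0,"rx":0,"ry":0,"rz":0,"hand":0.0},{"dx":0.0263,"dy":-0.0046,"dz":0,"rx":0,"ry":0,"rz":0,"hand":0.0},{"dx":0.0263,"dy":-0.0046,"dz":0,"rx":0,"ry":0,"rz":0,"hand":0.0},{"dx":0.0263,"dy":-0.0046,"dz":0,"rx":0,"ry":0,"rz":0,"hand":0.0},{"dx":0.0263,"dy":-0.0046,"dz":0,"rx":0,"ry":0,"rz":0,"hand":0.0},{"dx":0.0263,"dy":-0.0046,"dz":0,"rx":0,"ry":0,"rz":0,"hand":0.0},{"dx":0.0263,"dy":-0.0046,"dz":0,"rx":0,"ry":0,"rz":0,"hand":0.0}]'
python3 -m pendant '[{"dx":0,"dy":0,"dz":0,"rx":0,"ry":0,"rz":0,"hand":0.0},{"dx":0,"dy":0,"dz":0,"rx":0,"ry":0,"rz":0,"hand":0.0},{"dx":0,"dy":0,"dz":0,"rx":0,"ry":0,"rz":0,"hand":0.0},{"dx":0,"dy":0,"dz":0,"rx":0,"ry":0,"rz":0,"hand":0.0}]'
python3 shot.py held
```

```text
clock: 8.4
position: [0.6069, -0.1555, 0.0968]
ee_rot: [-0.001, 0.641, 0.767, -0.0]
contact_force: [0.4, -0.2, -2.7]
width: 0.0094
gripper_force: 29.5
clock: 9.4
position: [0.497, 0.1465, 0.0972]
ee_rot: [-0.0, 0.642, 0.767, -0.0]
contact_force: [0.7, 0.3, -1.2]
width: 0.0092
gripper_force: 29.5
clock: 9.73
position: [0.4982, 0.1447, 0.0972]
ee_rot: [0.0, 0.642, 0.766, -0.0]
contact_force: [-0.0, 0.2, -1.4]
width: 0.0092
gripper_force: 29.5
[0.4982364  0.14465902 0.09722993] [ 2.66612225e-04  6.42288894e-01  7.66462586e-01 -1.01683112e-04] [ 1.48782239e-01  3.06357806e-01  1.82626789e+00 -6.31159754e-04
  1.00876591e+00 -2.67160218e-02]
```

View pics/held.png

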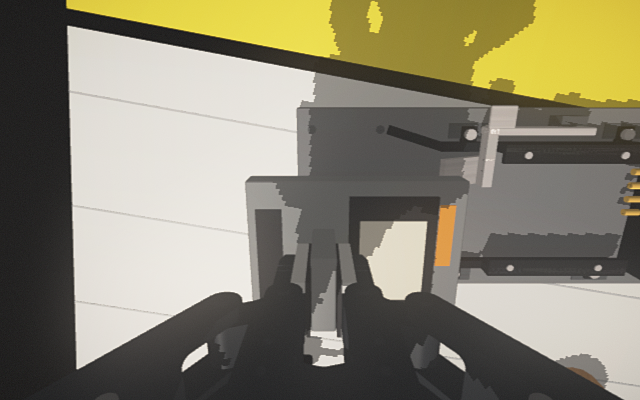

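The carrier hangs level, with its left top edge from (247,179) to (468,178). The lane lies ahead, to the right of the picture. I'll compute the grip offset and compare with the lane in this same image.

```bash
python3 - <<'E'
from h import *
import pickle
d=pickle.load(open("held.pkl","rb"))
tcp=np.array([0.49824,0.14466]);y=np.radians(100.04)
X=np.array([np.cos(y),np.sin(y)]);Y=np.array([np.sin(y),-np.cos(y)])
L=lambda u,v,z:(lambda p:np.round([1e3*(p-tcp)@X,1e3*(p-tcp)@Y],1))(pt(d,u,v,z*1e-3)[:2])
print("carrier left edge (38), tail/nose(-35,65)",L(247,178,90.8),L(468,178,90.8))
print("tab top",L(312,320,122.8),L(338,320,122.8))
print("floor left edge",L(298,108,8),L(450,107,8),"flareL tip",L(388,127,14),"throat",L(443,149,14))
print("lipL",L(505,161,25.5),L(632,161,25.5),"lipR",L(490,258,25.5),L(620,258,25.5),"tongue",L(491,187,22),L(442,179,24))
print("pins",[L(628,v,14) for v in(172,186,200,214)])
E
```

```text
carrier left edge (38), tail/nose(-35,65) [ 38.3 -32.7] [38.4 64.8]
tab top [-11.5  -3.5] [-11.5   6.7]
floor left edge [ 66.  -15.4] [66.7 83.1] flareL tip [54.4 42.5] throat [40.4 79.1]
lipL [ 34.6 114.7] [ 34.7 194.2] lipR [-31.9 114.4] [-31.9 202.8] tongue [ 16.9 110. ] [22.6 76.9]
pins [array([ 25.3, 203.8]), array([ 15.7, 206.1]), array([  5.9, 208.6]), array([ -4.2, 211.1])]
```

Grip offset is +0.3 mm in y and the lane centre is +1.4 mm, so I shift +1.1 mm and lower by feel.

```bash
python3 -m pendant '[{"dx":0.0011,"dy":0,"dz":0.02,"rx":0,"ry":0,"rz":0,"hand":0.0},{"dx":0,"dy":0,"dz":0.02,"rx":0,"ry":0,"rz":0,"hand":0.0},{"dx":0,"dy":0,"dz":0.018,"rx":0,"ry":0,"rz":0,"hand":0.0},{"dx":0,"dy":0,"dz":0.008,"rx":0,"ry":0,"rz":0,"hand":0.0},{"dx":0,"dy":0,"dz":0,"rx":0,"ry":0,"rz":0,"hand":0.0},{"dx":0,"dy":0,"dz":0,"rx":0,"ry":0,"rz":0,"hand":0.0},{"dx":0,"dy":0,"dz":0,"rx":0,"ry":0,"rz":0,"hand":0.0}]'
for i in 1 2; do :; done
python3 -m pendant '[{"dx":0,"dy":0,"dz":0.0015,"rx":0,"ry":0,"rz":0,"hand":0.0},{"dx":0,"dy":0,"dz":0,"rx":0,"ry":0,"rz":0,"hand":0.0},{"dx":0,"dy":0,"dz":0,"rx":0,"ry":0,"rz":0,"hand":0.0}]'; python3 -m pendant '[{"dx":0,"dy":0,"dz":0.001,"rx":0,"ry":0,"rz":0,"hand":0.0},{"dx":0,"dy":0,"dz":0,"rx":0,"ry":0,"rz":0,"hand":0.0},{"dx":0,"dy":0,"dz":0,"rx":0,"ry":0,"rz":0,"hand":0.0}]'
```

```text
clock: 10.37
position: [0.4987, 0.1463, 0.0321]
ee_rot: [0.001, 0.642, 0.766, 0.001]
contact_force: [0.2, 0.5, -1.5]
width: 0.0098
gripper_force: 29.5
clock: 10.62
position: [0.498, 0.1465, 0.0304]
ee_rot: [0.0, 0.642, 0.766, 0.0]
contact_force: [-0.8, -0.2, -1.8]
width: 0.0094
gripper_force: 29.5
clock: 10.87
position: [0.4976, 0.1465, 0.0288]
ee_rot: [0.0, 0.642, 0.766, 0.0]
contact_force: [-0.6, 0.7, -3.0]
width: 0.0096
gripper_force: 29.5
```

```bash
python3 -m pendant '[{"dx":0,"dy":0,"dz":0.001,"rx":0,"ry":0,"rz":0,"hand":0.0},{"dx":0,"dy":0,"dz":0,"rx":0,"ry":0,"rz":0,"hand":0.0},{"dx":0,"dy":0,"dz":0,"rx":0,"ry":0,"rz":0,"hand":0.0}]'; python3 -m pendant '[{"dx":0,"dy":0,"dz":0.001,"rx":0,"ry":0,"rz":0,"hand":0.0},{"dx":0,"dy":0,"dz":0,"rx":0,"ry":0,"rz":0,"hand":0.0},{"dx":0,"dy":0,"dz":0,"rx":0,"ry":0,"rz":0,"hand":0.0}]'
```

```text
clock: 11.12
position: [0.4975, 0.1465, 0.0277]
ee_rot: [-0.0, 0.642, 0.766, -0.0]
contact_force: [0.3, -0.3, -1.8]
width: 0.0092
gripper_force: 29.5
clock: 11.37
position: [0.4975, 0.1465, 0.0267]
ee_rot: [-0.0, 0.642, 0.766, -0.0]
contact_force: [0.3, 0.2, -2.1]
width: 0.0094
gripper_force: 29.5
```

```bash
python3 -m pendant '[{"dx":0,"dy":0,"dz":0.0006,"rx":0,"ry":0,"rz":0,"hand":0.0},{"dx":0,"dy":0,"dz":0,"rx":0,"ry":0,"rz":0,"hand":0.0},{"dx":0,"dy":0,"dz":0,"rx":0,"ry":0,"rz":0,"hand":0.0}]'; python3 -m pendant '[{"dx":0,"dy":0,"dz":0.0005,"rx":0,"ry":0,"rz":0,"hand":0.0},{"dx":0,"dy":0,"dz":0,"rx":0,"ry":0,"rz":0,"hand":0.0},{"dx":0,"dy":0,"dz":0,"rx":0,"ry":0,"rz":0,"hand":0.0}]'
```

```text
clock: 11.62
position: [0.4976, 0.1465, 0.0263]
ee_rot: [0.0, 0.642, 0.766, 0.0]
contact_force: [-1.5, -0.0, 0.9]
width: 0.0093
gripper_force: 29.8
clock: 11.87
position: [0.4977, 0.1465, 0.0263]
ee_rot: [0.0, 0.642, 0.766, 0.0]
contact_force: [-1.9, 0.0, 5.3]
width: 0.0091
gripper_force: 30.6
```

The carrier is on the floor. I'll ease off 0.4 mm and start sliding in.

```bash
python3 -m pendant '[{"dx":0,"dy":0.003,"dz":-0.0004,"rx":0,"ry":0,"rz":0,"hand":0.0},{"dx":0,"dy":0.003,"dz":0,"rx":0,"ry":0,"rz":0,"hand":0.0},{"dx":0,"dy":0.003,"dz":0,"rx":0,"ry":0,"rz":0,"hand":0.0},{"dx":0,"dy":0,"dz":0,"rx":0,"ry":0,"rz":0,"hand":0.0}]'; python3 -m pendant '[{"dx":0,"dy":0.003,"dz":0,"rx":0,"ry":0,"rz":0,"hand":0.0},{"dx":0,"dy":0.003,"dz":0,"rx":0,"ry":0,"rz":0,"hand":0.0},{"dx":0,"dy":0,"dz":0,"rx":0,"ry":0,"rz":0,"hand":0.0}]'
```

```text
clock: 12.2
position: [0.5068, 0.1481, 0.0263]
ee_rot: [0.0, 0.642, 0.766, -0.0]
contact_force: [-2.7, -1.0, 5.7]
width: 0.0094
gripper_force: 30.6
clock: 12.45
position: [0.5119, 0.1489, 0.0264]
ee_rot: [-0.0, 0.642, 0.766, -0.001]
contact_force: [-4.0, -1.2, 8.1]
width: 0.0094
gripper_force: 30.8
```

```bash
python3 -m pendant '[{"dx":0,"dy":0,"dz":-0.0006,"rx":0,"ry":0,"rz":0,"hand":0.0},{"dx":0,"dy":0,"dz":0,"rx":0,"ry":0,"rz":0,"hand":0.0}]'; python3 -m pendant '[{"dx":0,"dy":0.002,"dz":0,"rx":0,"ry":0,"rz":0,"hand":0.0},{"dx":0,"dy":0.002,"dz":0,"rx":0,"ry":0,"rz":0,"hand":0.0},{"dx":0,"dy":0,"dz":0,"rx":0,"ry":0,"rz":0,"hand":0.0}]'
```

```text
clock: 12.62
position: [0.5128, 0.149, 0.0264]
ee_rot: [0.0, 0.642, 0.766, 0.0]
contact_force: [-0.9, -0.7, -0.8]
width: 0.0096
gripper_force: 29.6
clock: 12.87
position: [0.5167, 0.1497, 0.0264]
ee_rot: [0.0, 0.642, 0.766, -0.0]
contact_force: [-0.3, -1.9, -0.8]
width: 0.0094
gripper_force: 29.7
```

```bash
python3 -m pendant '[{"dx":0,"dy":0.003,"dz":0,"rx":0,"ry":0,"rz":0,"hand":0.0},{"dx":0,"dy":0.003,"dz":0,"rx":0,"ry":0,"rz":0,"hand":0.0},{"dx":0,"dy":0,"dz":0,"rx":0,"ry":0,"rz":0,"hand":0.0}]'; python3 -m pendant '[{"dx":0,"dy":0.002,"dz":0,"rx":0,"ry":0,"rz":0,"hand":0.0},{"dx":0,"dy":0.002,"dz":0,"rx":0,"ry":0,"rz":0,"hand":0.0},{"dx":0,"dy":0,"dz":0,"rx":0,"ry":0,"rz":0,"hand":0.0}]'
```

```text
clock: 13.12
position: [0.523, 0.1509, 0.0265]
ee_rot: [0.0, 0.642, 0.766, 0.0]
contact_force: [-1.2, -1.1, -2.7]
width: 0.0096
gripper_force: 29.5
clock: 13.37
position: [0.5267, 0.1515, 0.0265]
ee_rot: [0.0, 0.642, 0.766, 0.0]
contact_force: [-1.2, -2.6, -2.9]
width: 0.0097
gripper_force: 29.4
```

```bash
python3 -m pendant '[{"dx":-0.0003,"dy":0.003,"dz":0,"rx":0,"ry":0,"rz":0,"hand":0.0},{"dx":0,"dy":0.003,"dz":0,"rx":0,"ry":0,"rz":0,"hand":0.0},{"dx":0,"dy":0.003,"dz":0,"rx":0,"ry":0,"rz":0,"hand":0.0},{"dx":0,"dy":0,"dz":0,"rx":0,"ry":0,"rz":0,"hand":0.0}]'; python3 -m pendant '[{"dx":0,"dy":0.003,"dz":0,"rx":0,"ry":0,"rz":0,"hand":0.0},{"dx":0,"dy":0.003,"dz":0,"rx":0,"ry":0,"rz":0,"hand":0.0},{"dx":0,"dy":0,"dz":0,"rx":0,"ry":0,"rz":0,"hand":0.0}]'; python3 -c "
from rig import manip
s=manip.get_state();print(s['moment'])"
```

```text
clock: 13.7
position: [0.5368, 0.1532, 0.0268]
ee_rot: [0.001, 0.642, 0.766, 0.001]
contact_force: [0.0, -1.3, -4.0]
width: 0.0097
gripper_force: 29.4
clock: 13.95
position: [0.5423, 0.1542, 0.0268]
ee_rot: [0.001, 0.642, 0.766, 0.001]
contact_force: [-0.2, -0.8, -3.0]
width: 0.0091
gripper_force: 29.4
[-0.12583736 -0.00403271 -0.05626603]
```

```bash
python3 -m pendant '[{"dx":-0.0001,"dy":0.003,"dz":0.0004,"rx":0,"ry":0,"rz":0,"hand":0.0},{"dx":0,"dy":0.003,"dz":0,"rx":0,"ry":0,"rz":0,"hand":0.0},{"dx":0,"dy":0.003,"dz":0,"rx":0,"ry":0,"rz":0,"hand":0.0},{"dx":0,"dy":0,"dz":0,"rx":0,"ry":0,"rz":0,"hand":0.0}]'; python3 -m pendant '[{"dx":0,"dy":0.004,"dz":0,"rx":0,"ry":0,"rz":0,"hand":0.0},{"dx":0,"dy":0.004,"dz":0,"rx":0,"ry":0,"rz":0,"hand":0.0},{"dx":0,"dy":0.004,"dz":0,"rx":0,"ry":0,"rz":0,"hand":0.0},{"dx":0,"dy":0,"dz":0,"rx":0,"ry":0,"rz":0,"hand":0.0}]'; python3 -c "
from rig import manip
s=manip.get_state();print(s['moment'])"
```

```text
clock: 14.28
position: [0.551, 0.1556, 0.0264]
ee_rot: [0.001, 0.642, 0.766, 0.001]
contact_force: [0.5, -0.5, -2.8]
width: 0.0092
gripper_force: 29.5
clock: 14.62
position: [0.5636, 0.1577, 0.0264]
ee_rot: [0.001, 0.642, 0.766, 0.001]
contact_force: [1.1, -0.1, -1.9]
width: 0.0095
gripper_force: 29.6
[-0.02550639 -0.20444928 -0.02239434]
```

```bash
python3 -m pendant '[{"dx":0,"dy":0.004,"dz":0,"rx":0,"ry":0,"rz":0,"hand":0.0},{"dx":0,"dy":0.004,"dz":0,"rx":0,"ry":0,"rz":0,"hand":0.0},{"dx":0,"dy":0.004,"dz":0,"rx":0,"ry":0,"rz":0,"hand":0.0},{"dx":0,"dy":0.004,"dz":0,"rx":0,"ry":0,"rz":0,"hand":0.0},{"dx":0,"dy":0.004,"dz":0,"rx":0,"ry":0,"rz":0,"hand":0.0},{"dx":0,"dy":0,"dz":0,"rx":0,"ry":0,"rz":0,"hand":0.0}]'; python3 -m pendant '[{"dx":0,"dy":0.004,"dz":0,"rx":0,"ry":0,"rz":0,"hand":0.0},{"dx":0,"dy":0.004,"dz":0,"rx":0,"ry":0,"rz":0,"hand":0.0},{"dx":0,"dy":0.004,"dz":0,"rx":0,"ry":0,"rz":0,"hand":0.0},{"dx":0,"dy":0.004,"dz":0,"rx":0,"ry":0,"rz":0,"hand":0.0},{"dx":0,"dy":0,"dz":0,"rx":0,"ry":0,"rz":0,"hand":0.0}]'; python3 -c "
from rig import manip
s=manip.get_state();print(s['moment'])"
```

```text
clock: 15.12
position: [0.583, 0.1612, 0.0264]
ee_rot: [0.001, 0.642, 0.766, 0.001]
contact_force: [-0.3, -0.6, 1.2]
width: 0.0098
gripper_force: 29.9
clock: 15.53
position: [0.5986, 0.164, 0.0263]
ee_rot: [0.001, 0.642, 0.766, 0.001]
contact_force: [-0.4, -0.3, 1.7]
width: 0.0093
gripper_force: 30.2
[-0.08362876  0.12403812  0.00624333]
```

```bash
python3 -m pendant '[{"dx":0,"dy":0.004,"dz":-0.0002,"rx":0,"ry":0,"rz":0,"hand":0.0},{"dx":0,"dy":0.004,"dz":0,"rx":0,"ry":0,"rz":0,"hand":0.0},{"dx":0,"dy":0.004,"dz":0,"rx":0,"ry":0,"rz":0,"hand":0.0},{"dx":0,"dy":0.004,"dz":0,"rx":0,"ry":0,"rz":0,"hand":0.0},{"dx":0,"dy":0.004,"dz":0,"rx":0,"ry":0,"rz":0,"hand":0.0},{"dx":0,"dy":0,"dz":0,"rx":0,"ry":0,"rz":0,"hand":0.0}]'; python3 -m pendant '[{"dx":0,"dy":0.003,"dz":0,"rx":0,"ry":0,"rz":0,"hand":0.0},{"dx":0,"dy":0.003,"dz":0,"rx":0,"ry":0,"rz":0,"hand":0.0},{"dx":0,"dy":0,"dz":0,"rx":0,"ry":0,"rz":0,"hand":0.0},{"dx":0,"dy":0,"dz":0,"rx":0,"ry":0,"rz":0,"hand":0.0}]'; python3 -c "
from rig import manip
s=manip.get_state();print(s['moment'])"
```

```text
clock: 16.03
position: [0.6185, 0.1675, 0.0264]
ee_rot: [0.001, 0.642, 0.766, 0.001]
contact_force: [1.1, -0.8, 0.1]
width: 0.0096
gripper_force: 30.0
clock: 16.37
position: [0.6237, 0.1684, 0.0264]
ee_rot: [0.001, 0.642, 0.766, 0.001]
contact_force: [0.2, -0.4, -1.9]
width: 0.0094
gripper_force: 29.8
[-0.00308907 -0.0798358  -0.0072581 ]
```

```bash
python3 -m pendant '[{"dx":0,"dy":0.0015,"dz":0,"rx":0,"ry":0,"rz":0,"hand":0.0},{"dx":0,"dy":0.0015,"dz":0,"rx":0,"ry":0,"rz":0,"hand":0.0},{"dx":0,"dy":0.0015,"dz":0,"rx":0,"ry":0,"rz":0,"hand":0.0},{"dx":0,"dy":0.0015,"dz":0,"rx":0,"ry":0,"rz":0,"hand":0.0},{"dx":0,"dy":0.0015,"dz":0,"rx":0,"ry":0,"rz":0,"hand":0.0},{"dx":0,"dy":0,"dz":0,"rx":0,"ry":0,"rz":0,"hand":0.0},{"dx":0,"dy":0,"dz":0,"rx":0,"ry":0,"rz":0,"hand":0.0}]'; python3 -m pendant '[{"dx":0,"dy":0.0015,"dz":0,"rx":0,"ry":0,"rz":0,"hand":0.0},{"dx":0,"dy":0,"dz":0,"rx":0,"ry":0,"rz":0,"hand":0.0},{"dx":0,"dy":0,"dz":0,"rx":0,"ry":0,"rz":0,"hand":0.0}]'; python3 -m pendant '[{"dx":0,"dy":0.001,"dz":0,"rx":0,"ry":0,"rz":0,"hand":0.0},{"dx":0,"dy":0,"dz":0,"rx":0,"ry":0,"rz":0,"hand":0.0},{"dx":0,"dy":0,"dz":0,"rx":0,"ry":0,"rz":0,"hand":0.0}]'
```

```text
clock: 16.95
position: [0.6306, 0.1697, 0.0264]
ee_rot: [0.0, 0.642, 0.766, 0.0]
contact_force: [-0.6, 0.1, -2.0]
width: 0.0096
gripper_force: 29.7
clock: 17.2
position: [0.6318, 0.1699, 0.0264]
ee_rot: [0.0, 0.642, 0.766, 0.0]
contact_force: [0.0, -0.3, -1.9]
width: 0.0097
gripper_force: 29.7
clock: 17.45
position: [0.6326, 0.17, 0.0264]
ee_rot: [0.0, 0.642, 0.766, -0.0]
contact_force: [-0.8, -0.4, -1.6]
width: 0.0096
gripper_force: 29.7
```

```bash
python3 -m pendant '[{"dx":0,"dy":0.001,"dz":0,"rx":0,"ry":0,"rz":0,"hand":0.0},{"dx":0,"dy":0.001,"dz":0,"rx":0,"ry":0,"rz":0,"hand":0.0},{"dx":0,"dy":0,"dz":0,"rx":0,"ry":0,"rz":0,"hand":0.0},{"dx":0,"dy":0,"dz":0,"rx":0,"ry":0,"rz":0,"hand":0.0}]';echo; python3 -m pendant '[{"dx":0,"dy":0.001,"dz":0,"rx":0,"ry":0,"rz":0,"hand":0.0},{"dx":0,"dy":0,"dz":0,"rx":0,"ry":0,"rz":0,"hand":0.0},{"dx":0,"dy":0,"dz":0,"rx":0,"ry":0,"rz":0,"hand":0.0}]';echo; python3 -m pendant '[{"dx":0,"dy":0.001,"dz":0,"rx":0,"ry":0,"rz":0,"hand":0.0},{"dx":0,"dy":0,"dz":0,"rx":0,"ry":0,"rz":0,"hand":0.0},{"dx":0,"dy":0,"dz":0,"rx":0,"ry":0,"rz":0,"hand":0.0}]'
```

```text
clock: 17.78
position: [0.6348, 0.1704, 0.0264]
ee_rot: [0.0, 0.642, 0.766, 0.0]
contact_force: [0.7, -0.0, -2.1]
width: 0.0095
gripper_force: 29.6

clock: 18.03
position: [0.635, 0.1705, 0.0264]
ee_rot: [-0.0, 0.642, 0.766, -0.0]
contact_force: [-1.8, -0.6, -1.0]
width: 0.0093
gripper_force: 29.8

clock: 18.28
position: [0.6356, 0.1705, 0.0264]
ee_rot: [-0.001, 0.642, 0.766, -0.001]
contact_force: [-3.2, -1.2, 0.1]
width: 0.0096
gripper_force: 30.0
```

Pin contact is felt near x=0.635. The catch needs about 4–4.5 mm past that, so I'll take fine steps.

```bash
python3 -m pendant '[{"dx":0,"dy":0.001,"dz":0,"rx":0,"ry":0,"rz":0,"hand":0.0},{"dx":0,"dy":0,"dz":0,"rx":0,"ry":0,"rz":0,"hand":0.0},{"dx":0,"dy":0,"dz":0,"rx":0,"ry":0,"rz":0,"hand":0.0}]';echo; python3 -m pendant '[{"dx":0,"dy":0.001,"dz":0,"rx":0,"ry":0,"rz":0,"hand":0.0},{"dx":0,"dy":0,"dz":0,"rx":0,"ry":0,"rz":0,"hand":0.0},{"dx":0,"dy":0,"dz":0,"rx":0,"ry":0,"rz":0,"hand":0.0}]'; python3 shot.py c0
```

```text
clock: 18.53
position: [0.6368, 0.1707, 0.0264]
ee_rot: [-0.0, 0.642, 0.766, -0.001]
contact_force: [-5.0, -0.3, 0.9]
width: 0.0093
gripper_force: 30.2

clock: 18.78
position: [0.6374, 0.1709, 0.0264]
ee_rot: [-0.001, 0.642, 0.766, -0.001]
contact_force: [-5.3, -2.0, 1.4]
width: 0.0093
gripper_force: 30.2
[0.63741823 0.17088044 0.02642684] [-6.48061541e-04  6.42266134e-01  7.66480903e-01 -9.04475894e-04] [ 1.56682449e-01  5.62173579e-01  1.58040225e+00 -2.50516544e-04
  1.00123218e+00 -1.90751981e-02]
```

```bash
python3 -m pendant '[{"dx":0,"dy":0.0008,"dz":0,"rx":0,"ry":0,"rz":0,"hand":0.0},{"dx":0,"dy":0,"dz":0,"rx":0,"ry":0,"rz":0,"hand":0.0},{"dx":0,"dy":0,"dz":0,"rx":0,"ry":0,"rz":0,"hand":0.0}]';python3 shot.py c1; python3 -m pendant '[{"dx":0,"dy":0.0007,"dz":0,"rx":0,"ry":0,"rz":0,"hand":0.0},{"dx":0,"dy":0,"dz":0,"rx":0,"ry":0,"rz":0,"hand":0.0},{"dx":0,"dy":0,"dz":0,"rx":0,"ry":0,"rz":0,"hand":0.0}]'; python3 shot.py c2
cat > df.py <<'E'
import cv2,sys,numpy as np
I=[cv2.imread(f"pics/{n}.png").astype(int) for n in sys.argv[1:]]
for a,b in zip(I,I[1:]):
    m=(np.abs(a-b).max(2)>40); r,c=np.nonzero(m); print(m.sum(), [int(x) for x in np.percentile(c,[5,50,95])] if len(c) else 0,[int(x) for x in np.percentile(r,[5,50,95])] if len(r) else 0)
E
python3 df.py c0 c1 c2
```

```text
clock: 19.08
position: [0.6378, 0.1709, 0.0264]
ee_rot: [-0.001, 0.642, 0.766, -0.001]
contact_force: [-6.7, 0.1, 2.3]
width: 0.0094
gripper_force: 30.3
[0.63781073 0.17094619 0.02642078] [-0.00091423  0.64226267  0.76648309 -0.00121997] [ 1.56695330e-01  5.63030398e-01  1.57867175e+00 -2.65738473e-04
  1.00293130e+00 -1.90625017e-02]
clock: 19.38
position: [0.6382, 0.171, 0.0265]
ee_rot: [-0.001, 0.642, 0.766, -0.001]
contact_force: [-6.8, -1.5, 2.5]
width: 0.0092
gripper_force: 30.4
[0.6382047  0.17103867 0.02646451] [-0.00107478  0.64225424  0.76648959 -0.00143238] [ 1.56761174e-01  5.63716211e-01  1.57713536e+00 -3.09054183e-04
  1.00431316e+00 -1.89948708e-02]
1457 [39, 316, 629] [13, 137, 328]
1596 [34, 327, 623] [21, 125, 313]
```

```bash
python3 -m pendant '[{"dx":0,"dy":0.0007,"dz":-0.0002,"rx":0,"ry":0,"rz":0,"hand":0.0},{"dx":0,"dy":0,"dz":0,"rx":0,"ry":0,"rz":0,"hand":0.0},{"dx":0,"dy":0,"dz":0,"rx":0,"ry":0,"rz":0,"hand":0.0}]';python3 shot.py c3; python3 -m pendant '[{"dx":0,"dy":0.0006,"dz":0,"rx":0,"ry":0,"rz":0,"hand":0.0},{"dx":0,"dy":0,"dz":0,"rx":0,"ry":0,"rz":0,"hand":0.0},{"dx":0,"dy":0,"dz":0,"rx":0,"ry":0,"rz":0,"hand":0.0}]'; python3 shot.py c4
python3 df.py c1 c2 c3 c4
```

```text
clock: 19.68
position: [0.6391, 0.1712, 0.0265]
ee_rot: [-0.001, 0.642, 0.766, -0.001]
contact_force: [-6.3, -1.0, 2.8]
width: 0.0091
gripper_force: 30.3
[0.6390744  0.17116529 0.0265053 ] [-0.00101055  0.64228177  0.76646677 -0.00134487] [ 1.56734857e-01  5.64643283e-01  1.57511157e+00 -2.87407851e-04
  1.00519350e+00 -1.89615601e-02]
clock: 19.98
position: [0.6394, 0.1712, 0.0266]
ee_rot: [-0.001, 0.642, 0.766, -0.002]
contact_force: [-6.6, -2.0, 1.7]
width: 0.0094
gripper_force: 30.4
[0.63938404 0.17122848 0.02656147] [-0.00117201  0.64225754  0.76648646 -0.00154408] [ 1.56766324e-01  5.65198976e-01  1.57380252e+00 -3.08710363e-04
  1.00645941e+00 -1.89813383e-02]
1596 [34, 327, 623] [21, 125, 313]
6659 [34, 249, 574] [41, 159, 312]
1081 [73, 323, 625] [24, 132, 334]
```

Between c2 and c3 the picture changed a lot around (249,159), so the catch probably fell. I'll use the last picture on a before/after comparison.

```bash
python3 -c "
import cv2,numpy as np
f=lambda n:cv2.resize(cv2.imread(f'pics/{n}.png')[60:260,170:370],None,fx=2,fy=2,interpolation=cv2.INTER_CUBIC)
cv2.imwrite('pics/cmp.png',np.hstack([f('c2'),f('c4')]))"
```

```text
(no output)
```

View pics/cmp.png

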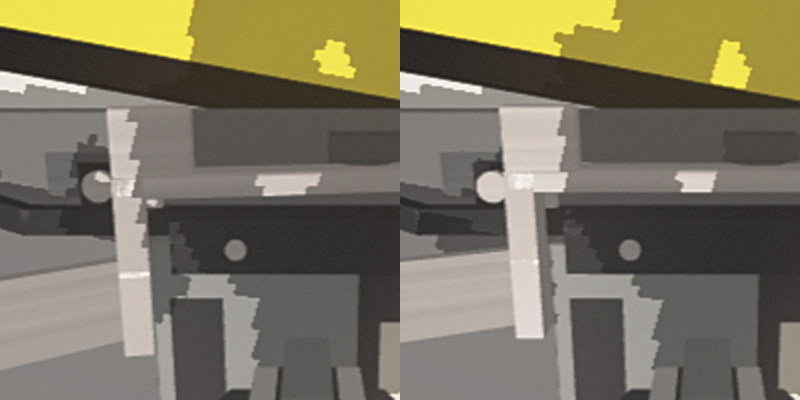

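After the step the catch tongue lies lower and the tail edge at u≈555 is clear ahead of it, so the catch has fallen. I'll ease back onto the tongue, then let go.

```bash
python3 -m pendant '[{"dx":0,"dy":-0.0005,"dz":-0.0001,"rx":0,"ry":0,"rz":0,"hand":0.0},{"dx":0,"dy":-0.0005,"dz":-0.0001,"rx":0,"ry":0,"rz":0,"hand":0.0},{"dx":0,"dy":-0.0003,"dz":0,"rx":0,"ry":0,"rz":0,"hand":0.0},{"dx":0,"dy":0,"dz":0,"rx":0,"ry":0,"rz":0,"hand":0.0},{"dx":0,"dy":0,"dz":0,"rx":0,"ry":0,"rz":0,"hand":0.0}]'; echo;python3 -m pendant '[{"dx":0,"dy":-0.0004,"dz":0,"rx":0,"ry":0,"rz":0,"hand":0.0},{"dx":0,"dy":0,"dz":0,"rx":0,"ry":0,"rz":0,"hand":0.0},{"dx":0,"dy":0,"dz":0,"rx":0,"ry":0,"rz":0,"hand":0.0}]'
```

```text
clock: 20.45
position: [0.6393, 0.1712, 0.0266]
ee_rot: [-0.0, 0.642, 0.766, -0.001]
contact_force: [-4.9, -1.5, -0.2]
width: 0.0096
gripper_force: 29.9

clock: 20.7
position: [0.6392, 0.1712, 0.0266]
ee_rot: [-0.0, 0.642, 0.766, -0.0]
contact_force: [-4.5, -1.8, -1.0]
width: 0.0095
gripper_force: 29.8
```

```bash
python3 -m pendant '[{"dx":0,"dy":-0.0004,"dz":0,"rx":0,"ry":0,"rz":0,"hand":0.0},{"dx":0,"dy":-0.0003,"dz":0,"rx":0,"ry":0,"rz":0,"hand":0.0},{"dx":0,"dy":0,"dz":0,"rx":0,"ry":0,"rz":0,"hand":0.0},{"dx":0,"dy":0,"dz":0,"rx":0,"ry":0,"rz":0,"hand":0.0}]'; echo;python3 -m pendant '[{"dx":0,"dy":-0.0004,"dz":0,"rx":0,"ry":0,"rz":0,"hand":0.0},{"dx":0,"dy":-0.0003,"dz":0,"rx":0,"ry":0,"rz":0,"hand":0.0},{"dx":0,"dy":0,"dz":0,"rx":0,"ry":0,"rz":0,"hand":0.0},{"dx":0,"dy":0,"dz":0,"rx":0,"ry":0,"rz":0,"hand":0.0}]'
```

```text
clock: 21.03
position: [0.6386, 0.1711, 0.0267]
ee_rot: [-0.0, 0.642, 0.766, -0.0]
contact_force: [-3.8, -1.9, -2.3]
width: 0.0096
gripper_force: 29.6

clock: 21.37
position: [0.6381, 0.171, 0.0267]
ee_rot: [0.0, 0.642, 0.766, -0.0]
contact_force: [-4.5, 0.0, -3.3]
width: 0.0097
gripper_force: 29.5
```

```bash
python3 -m pendant '[{"dx":0,"dy":-0.0004,"dz":0.0002,"rx":0,"ry":0,"rz":0,"hand":0.0},{"dx":0,"dy":-0.0003,"dz":0,"rx":0,"ry":0,"rz":0,"hand":0.0},{"dx":0,"dy":0,"dz":0,"rx":0,"ry":0,"rz":0,"hand":0.0},{"dx":0,"dy":0,"dz":0,"rx":0,"ry":0,"rz":0,"hand":0.0}]'; echo;python3 -m pendant '[{"dx":0,"dy":-0.0003,"dz":0,"rx":0,"ry":0,"rz":0,"hand":0.0},{"dx":0,"dy":0,"dz":0,"rx":0,"ry":0,"rz":0,"hand":0.0},{"dx":0,"dy":0,"dz":0,"rx":0,"ry":0,"rz":0,"hand":0.0}]'
```

```text
clock: 21.7
position: [0.6381, 0.171, 0.0267]
ee_rot: [0.0, 0.642, 0.766, 0.0]
contact_force: [-1.5, -0.8, -5.1]
width: 0.0095
gripper_force: 29.4

clock: 21.95
position: [0.638, 0.171, 0.0268]
ee_rot: [0.001, 0.642, 0.766, 0.001]
contact_force: [-1.0, 0.6, -3.8]
width: 0.0096
gripper_force: 29.3
```

The carrier now rests against the tongue (x holds at 0.638). Releasing.

```bash
python3 -m pendant '[{"dx":0,"dy":0,"dz":0.0003,"rx":0,"ry":0,"rz":0,"hand":0.0},{"dx":0,"dy":0,"dz":0,"rx":0,"ry":0,"rz":0,"hand":0.0},{"dx":0,"dy":0,"dz":0,"rx":0,"ry":0,"rz":0,"hand":0.014},{"dx":0,"dy":0,"dz":0,"rx":0,"ry":0,"rz":0,"hand":0.02},{"dx":0,"dy":0,"dz":0,"rx":0,"ry":0,"rz":0,"hand":0.026},{"dx":0,"dy":0,"dz":0,"rx":0,"ry":0,"rz":0,"hand":0.026},{"dx":0,"dy":0,"dz":0,"rx":0,"ry":0,"rz":0,"hand":0.026},{"dx":0,"dy":0,"dz":0,"rx":0,"ry":0,"rz":0,"hand":0.026}]'; python3 shot.py rel; python3 df.py c4 rel
```

```text
clock: 22.62
position: [0.6375, 0.1709, 0.0267]
ee_rot: [0.0, 0.642, 0.766, 0.0]
contact_force: [-0.2, 0.3, -0.1]
width: 0.0262
gripper_force: 0.0
[0.63747299 0.17093898 0.02670171] [2.97831784e-04 6.42280818e-01 7.66469294e-01 2.89260519e-04] [ 1.56678758e-01  5.60613557e-01  1.58273194e+00 -8.22905400e-05
  9.97419676e-01 -1.91321831e-02]
18883 [76, 308, 560] [51, 276, 377]
```

```bash
python3 -m pendant '[{"dx":0,"dy":0,"dz":-0.005,"rx":0,"ry":0,"rz":0,"hand":0.026},{"dx":0,"dy":0,"dz":-0.01,"rx":0,"ry":0,"rz":0,"hand":0.026},{"dx":0,"dy":0,"dz":-0.02,"rx":0,"ry":0,"rz":0,"hand":0.026},{"dx":0,"dy":0,"dz":-0.03,"rx":0,"ry":0,"rz":0,"hand":0.026},{"dx":0,"dy":0,"dz":-0.04,"rx":0,"ry":0,"rz":0,"hand":0.026},{"dx":0,"dy":0,"dz":-0.04,"rx":0,"ry":0,"rz":0,"hand":0.026},{"dx":-0.03,"dy":-0.01,"dz":-0.02,"rx":0,"ry":0,"rz":0,"hand":0.026},{"dx":-0.03,"dy":-0.01,"dz":-0.02,"rx":0,"ry":0,"rz":0,"hand":0.026},{"dx":0,"dy":0,"dz":0,"rx":0,"ry":0,"rz":0,"hand":0.026},{"dx":0,"dy":0,"dz":0,"rx":0,"ry":0,"rz":0,"hand":0.026},{"dx":0,"dy":0,"dz":0,"rx":0,"ry":0,"rz":0,"hand":0.026}]'; python3 shot.py fin; python3 - <<'E'
from h import *
import pickle
def orange(n,z,box=None):
    d=pickle.load(open(n+".pkl","rb"));h=cv2.cvtColor(d["frame"],cv2.COLOR_RGB2HSV)
    m=cv2.inRange(h,(10,120,120),(20,255,255));k,l,st,c=cv2.connectedComponentsWithStats(m)
    return [(st[i,4],np.round(c[i]),pt(d,*c[i],z)) for i in range(1,k) if st[i,4]>60]
for a in orange("car2",.012):print("car2",a, )
for a in orange("fin",.020):print("fin",a)
y=np.radians(26);u=np.array([np.cos(y),np.sin(y)])
for a in orange("car2",.012):print((a[2][:2]-[.62247,-.15017])@u)
y=np.radians(10.04);u=np.array([np.cos(y),np.sin(y)])
for a in orange("fin",.020):print((a[2][:2]-[.6554,.1727])@u,(a[2][:2]-[.6554,.1727])@[-u[1],u[0]])
E
```

```text
clock: 23.58
position: [0.6278, 0.1085, 0.2118]
ee_rot: [-0.0, 0.643, 0.766, 0.0]
contact_force: [0.3, 0.1, 0.4]
width: 0.0261
gripper_force: 0.0
[0.6277718  0.10846118 0.21184895] [-4.41945338e-05  6.42574818e-01  7.66222824e-01  4.31277909e-04] [ 6.15352062e-02  3.79462960e-01  1.39758181e+00  7.01369254e-04
  1.36401818e+00 -1.13696871e-01]
car2 (np.int32(243), array([371., 111.]), array([ 0.65328323, -0.12104131,  0.012     ]))
car2 (np.int32(175), array([186., 187.]), array([ 0.52038593, -0.26260246,  0.012     ]))
car2 (np.int32(144), array([394., 294.]), array([ 0.76317017, -0.28310894,  0.012     ]))
fin (np.int32(91), array([553.,  61.]), array([0.81505882, 0.24796276, 0.02      ]))
fin (np.int32(257), array([406.,  99.]), array([0.69222992, 0.19223405, 0.02      ]))
fin (np.int32(124), array([ 52., 323.]), array([ 0.35876257, -0.11189541,  0.02      ]))
0.040463919063062216
-0.1410397053636955
0.06818388083524807
0.17033483566218513 0.046275979714361246
0.03967139952648826 0.012814140167421516
-0.3417099330263851 -0.22852271058645426
```

```bash
python3 -c "
from rig import manip
print(manip.sign_off())"
```

```text
the job is handed in; nothing more can be done
None
```

I slid the grey carrier into the dock until the catch fell behind its tail, let go of it there and handed the job in at about 24 s. It rests against the catch, and at hand-in the arm was clear of everything; I did not check the bystanders again by camera.

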